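Tamp the sugar blocks level in their bin

ROBOT

A 6-joint arm with a two-finger parallel gripper is mounted at the origin on the work surface. World frame = base frame: x ahead of the robot, y to its left, z up, the work surface at z = 0. Lengths are in m, angles in degrees, forces in N, time in s.
With the tool pointing down it reaches from about 0.35 to 0.775 m from the base axis. Payload 5.5 kg.
Tool frame: the origin (TCP) lies at the very end of the fingers, on their centre line; the grasp point (between the pads) lies 19 mm behind it; z points along the fingers, y is the line along which they close (so a half turn about z gives the same grasp; the last joint's range is limited). The gripper opens to 85 mm and grips with 20 to 120 N. Pads are 22 mm wide; open, the fingers measure 114 mm over their backs; the gripper's body (76 mm by 85 mm) begins 54 mm behind the grasp point. The pads swing forward as they close: fully open they stand 13 mm farther back than shut.
Start: joints at [57.72, 17.945, 2.641, 74.691, 0, 82.002], TCP at [0.236, 0.524, 0.231] pointing down, gripper open.
Joint ranges: [-158.12, 158.12], [-49.38, 96.58], [-58.88, 72.47], [-126.05, 133.96], [-84.25, 85.87], [-180, 180]. Speed limits (degrees/s): [147.25, 147.25, 180, 180, 180, 180].

INTERFACE

Orientations are given as a 3x3 rotation matrix whose columns are the frame's x, y, z axes.
In Python, from rig import r, viewer, job, look_for, regions_of gives the robot as it stands.
- The arm moves only by the tool jog_arm, never from a script. Its argument "targets" is a list of rows, each an object with "xyz": the shift along the tool's x, y, z in mm, a list of three; "yaw": the turn about the tool's z in rad; "hand": the gripper's target within -1 to 1 (fully open at 1, half-way at 0, shut at -1). In form: [{"xyz": [x, y, z], "yaw": yaw, "hand": hand}, ...]. A call has 1 to 20 rows; each row is the pose to reach, as a shift and turn from the pose commanded when the call began, along the tool's axes at that moment; what a row does not reach only later rows make up. A row lasts 1/10 s, in which the tool goes at most 50 mm and 8.59 degrees, less where a joint would pass 70% of its speed; a pose out of reach is approached as far as the arm can. A call with a gripper value outside its range is refused whole. The fingers move at their own pace and stop on an object; "newtons" is the grip in N (left out, the last holds). Time passes only in rows, so rows that repeat a pose let the fingers close. It gives the time, the measured TCP pose, the force, the opening and the grip force at its end, in the units of the state.
- r.observe(): the state, without advancing time (a new reading comes with each control period).
- viewer.read_camera(name): name is "scene" or "top" or "wrist"; returns a dict with "img" (480x640x3 uint8, red, green, blue), "depth" (480x640 float32, m along the optical axis (not along the pixel's ray), 0 where there is no reading), "fx", "fy", "cx", "cy" (pixels), "extrinsics" (4x4, takes a point from camera to world coordinates); the wrist camera has in their place "mount" (4x4, takes a point from camera to tool coordinates, whose origin is the TCP and whose axes are the flange's). Camera axes: x right, y up, looking along -z (the intrinsics and any distortion apply to the point x, -y, -z); pixel columns grow to the right and rows downward; lengths in m; the calibration is good to about 2 mm. A picture is of the moment at which its call begins: read the wrist's pose just before it.
- job.finish_job(): hands the job in; it is judged then, once.
Trained networks look in a picture, given as the dict that the camera call returned (one of the last four; its "shot" number tells which), for a name from the list of things; names that differ only in an ending like _2 or _b are one class to them, and where a whole thing is asked for, a point or a joint stands for the part that bears it (a point fixed in the world has none). Each returns a list of dicts, best first, with "p" (0 to 1); they miss things now and then, are a little off and sometimes report something else, mostly with a low value. They report only what shows in the picture. A call takes as long as a camera call. They do not tell look-alikes from the thing itself.
- look_for(picture, thing): "xyz" ([x, y, z] in m, in world coordinates, good to about 4 mm: the middle of the surface that is visible of it).
- regions_of(picture, thing): "mask" (480x640 bool, what is visible of it).
The state is a dict: "time": time; "q": joint angles; "joint_vel": joint speeds; "joint_torque": joint torques, N m; "position": TCP position; "tool_rot": TCP orientation; "contact_force": force on the tool from outside, world axes, zero at the start; "wrist_torque": the same for the moment, N m; "opening": opening from 0.0 (shut) to 1.0 (fully open); "grip_force": force on a finger pad.
Only numpy, scipy, OpenCV 4.12 (cv2) and the standard library are available. Lean on these libraries where they do the work, as an engineer would, in place of code of your own. Each camera call takes 0.05 s, during which the arm holds its last target. There are 200 camera calls.

TASK

Two of the five cane-sugar blocks in the steel bin stand proud: take the flat tamper from its trivet and press them straight down, one after the other, until all five are level on the bin's floor, bedding each with a steady 12 to 25 N before you go on, and never 50 N, which cracks the sugar. Use only the tamper on the blocks, then stand it back upright, wholly on its trivet, let go, and leave everything else where it is.

Things in the scene. Friction and masses are not known exactly. Their poses are not given: they have to be found in the camera images.
- bin: Open steel bin fixed to the shelf: 72 (its x) by 238 mm (its y), 55 mm high, walls and floor 3 mm. Origin: centre of its underside, at z = 0; y along the bin, z up. Five sugar blocks stand in one row along y, block1 at the +y end. Level: all rest on the floor, their centres 23 mm and tops 43 mm above the shelf, 12 mm below the rim.
- block1_mid (a point): Block1: hard cane-sugar keystone (trapezoid) 40 mm tall, 56 mm long across the bin, 56 mm wide at one horizontal face and 27 mm at the other, sides sloping 20 degrees; 100 to 180 g. Stands wide face down on the bin's floor and slides along the bin when block2 is pressed down. Point: its centre, half-way up; z up.
- block2_mid (a point): Block2: a keystone like block1 but wide face up, wedged between its neighbours 10 to 20 mm off the bin's floor. Pressed down on the middle of its top it creeps down (and up to 8 mm along the bin) at 2 to 13 N, pushing them apart, stays where left and stops hard on the floor. Bedded: at least 8 N for 0.2 s when down; over 50 N cracks it. Point: its centre, half-way up; z up.
- block3_mid (a point): Block3: a hard cane-sugar keystone like block1, wide face down on the bin's floor; it slides along the bin when a neighbour is pressed down beside it. Point: its centre, half-way up; z up.
- block4_mid (a point): Block4: a keystone like block1 but wide face up, wedged between its neighbours 10 to 20 mm off the bin's floor. Pressed down on the middle of its top it creeps down (and up to 8 mm along the bin) at 2 to 13 N, pushing them apart, stays where left and stops hard on the floor. Bedded: at least 8 N for 0.2 s when down; over 50 N cracks it. Point: its centre, half-way up; z up.
- block5_mid (a point): Block5: a hard cane-sugar keystone like block1, wide face down on the bin's floor; it slides along the bin when a neighbour is pressed down beside it. Point: its centre, half-way up; z up.
- tamper_grip (a point): Tamper: upright round wooden handle 25 mm across over a flat round steel foot, 42 mm across, 10 mm thick, on a screw stem; 0.3 kg. Point: on the handle's axis, grip here; the handle goes from 42 mm below to 38 mm above it. z up the handle. The foot's underside lies 75 to 95 mm below the point: set differently each time, not measured, fixed during the job. At first it stands on its trivet.
- trivet: The tamper's trivet: a stack of round cork mats 110 mm across on a 124 mm steel disc, fixed to the shelf. The stack's flat top lies 8 to 20 mm above the shelf, different each time and not measured. Origin: its centre, on the shelf at z = 0.
- salt_jar: Bystander, loose: a white lidded jar 72 mm wide, 110 mm tall. Origin: centre of its underside.
- warmer: Bystander, loose: a round lidded terracotta tortilla warmer, 200 mm wide, 116 mm tall. Origin: centre of its underside.
- ladle: Bystander, loose: a steel ladle lying flat, 345 mm long. Origin: centre of its underside.
- cups: Bystander, loose: a short upside-down stack of cups, 76 mm wide, 118 mm tall. Origin: centre of its underside.
- bean_can: Bystander, loose: a can 68 mm wide, 100 mm tall. Origin: centre of its underside.
- salsa_bowl: Bystander, loose: a small bowl, 124 mm wide, 50 mm tall. Origin: centre of its underside.
There are look-alikes about, which are no part of the job. What is shaped like the part that bears block1_mid but green, purple or yellow is not meant.

How it is judged:
By the outcome, as a careful person would: the job done as asked, in the order asked, and still so for the second after the job is handed in, with the robot touching nothing.
It also fails if it takes over 72 s, if anything falls off the work surface, if the arm or the gripper's body presses on something with over 40 N, if the wrist force passes 120 N, or if a joint passes its speed limit or range.

## Working session

There is one attempt and no reset: what is moved stays moved. The work goes in short steps, Python scripts to look and compute and a tool call to move; the robot and the scene stay as the last step left them, time stands still between calls to the robot, and variables do not carry over. Pictures are saved under pics/ and viewed, at most 10 in all, crops included, and the job is handed in when it is done.

Besides the shell and the picture viewer there is one more tool, called after ">>>" as name(argument=value, ...) on one line, values as JSON. jog_arm: Moves the arm, as the interface text tells. Its arguments: {"type":"object","properties":{"targets":{"type":"array","items":{"type":"object","properties":{"xyz":{"type":"array","items":{"type":"number"}},"yaw":{"type":"number"},"hand":{"type":"number"}}}},"newtons":{"type":"number"}},"required":["targets"]}

```bash
ls; mkdir -p pics; cat > h.py <<'E'
import numpy as np, cv2
from rig import r, viewer, job, look_for, regions_of
def cloud(c):
    v,u=np.mgrid[0:480,0:640]; d=c["depth"]
    P=np.stack([(u-c["cx"])/c["fx"]*d,-(v-c["cy"])/c["fy"]*d,-d],-1)
    if "extrinsics" in c: E=np.array(c["extrinsics"])
    else:
        s=c["state"];T=np.eye(4);T[:3,:3]=s["tool_rot"];T[:3,3]=s["position"];E=T@np.array(c["mount"])
    W=P@E[:3,:3].T+E[:3,3]; W[d==0]=np.nan
    return W
def shot(n):
    s=r.observe(); c=viewer.read_camera(n); c["state"]=s; return c
def save(c,f): cv2.imwrite("pics/"+f,cv2.cvtColor(c["img"],cv2.COLOR_RGB2BGR))
E
python3 - <<'E'
from h import *
s=r.observe();print(s["position"],np.round(s["tool_rot"],3).tolist(),s["time"],s["opening"])
for n in ["top","scene"]:
    c=shot(n);save(c,n+"0.png");W=cloud(c)
    print(n,[k for k in c])
    for t in ["bin","block1_mid","block2_mid","tamper_grip","trivet","salt_jar","warmer","ladle","cups","bean_can","salsa_bowl"]:
        print(t,[(np.round(o["xyz"],3).tolist(),round(o["p"],2)) for o in look_for(c,t)][:6])
E
```

```text
pics
[0.23617177 0.52371352 0.23041914] [[-0.912, 0.411, -0.001], [0.411, 0.912, -0.001], [0.0, -0.002, -1.0]] 0.0 1.0011888910955702
top ['img', 'depth', 'fx', 'fy', 'cx', 'cy', 'extrinsics', 'shot', 'state']
bin [([0.531, 0.034, 0.024], 0.78)]
block1_mid [([0.409, 0.059, 0.035], 0.88), ([0.351, -0.036, 0.037], 0.84), ([0.648, -0.029, 0.034], 0.63), ([0.518, 0.098, 0.043], 0.52)]
block2_mid [([0.529, 0.053, 0.061], 0.79)]
tamper_grip [([0.449, 0.276, 0.132], 0.64)]
trivet [([0.458, 0.261, 0.005], 0.56)]
salt_jar [([0.434, -0.304, 0.109], 0.69)]
warmer [([0.647, 0.386, 0.076], 0.76)]
ladle [([0.752, 0.08, 0.012], 0.91), ([0.448, 0.278, 0.126], 0.47)]
cups [([0.665, -0.235, 0.107], 0.65)]
bean_can [([0.683, 0.213, 0.104], 0.87)]
salsa_bowl [([0.428, -0.52, 0.025], 0.86), ([0.528, 0.054, 0.058], 0.59)]
scene ['img', 'depth', 'fx', 'fy', 'cx', 'cy', 'extrinsics', 'shot', 'state']
bin [([0.564, 0.02, 0.034], 0.63)]
block1_mid [([0.424, 0.066, 0.03], 0.83), ([0.667, -0.015, 0.032], 0.83), ([0.362, -0.037, 0.028], 0.79), ([0.52, 0.093, 0.046], 0.54)]
block2_mid []
tamper_grip [([0.459, 0.282, 0.119], 0.76)]
trivet [([0.49, 0.281, -0.0], 0.51)]
salt_jar [([0.459, -0.308, 0.08], 0.69)]
warmer [([0.681, 0.4, 0.08], 0.93)]
ladle [([0.745, 0.077, 0.009], 0.95)]
cups [([0.694, -0.228, 0.08], 0.86), ([0.457, 0.283, 0.12], 0.29)]
bean_can [([0.714, 0.216, 0.096], 0.89)]
salsa_bowl [([0.407, -0.528, 0.026], 0.8)]
```

View pics/top0.png

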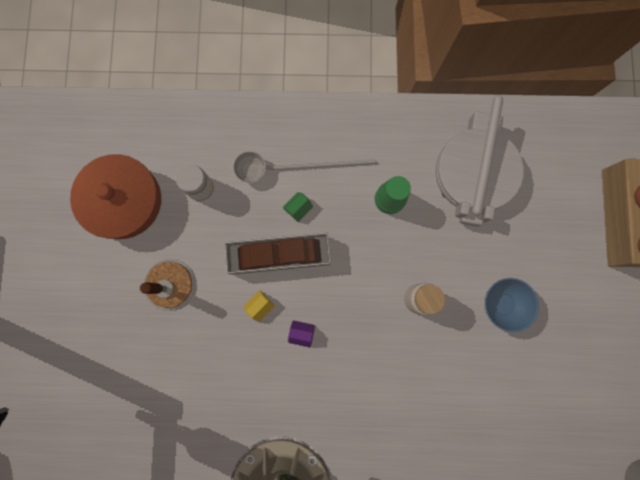

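View pics/scene0.png

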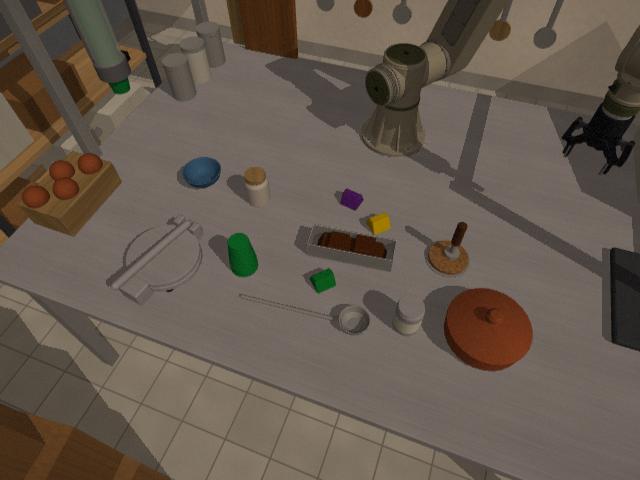

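Top view: the tamper stands on its trivet (handle top 150,288; cork 170,284), and the bin with the brown blocks is at (277,253). The green (298,206), yellow (259,306) and purple (302,334) keystones are look-alikes outside the bin. Next I measure the tamper and bin from the depth images, and make an enlarged crop.

```bash
python3 - <<'E'
from h import *
for n in ["top","scene"]:
    c=shot(n);W=cloud(c);x,y,z=W[...,0],W[...,1],W[...,2]
    near=(abs(x-.455)<.09)&(abs(y-.272)<.09)
    for a,b in [(.11,.125),(.125,.14),(.14,.2)]:
        m=near&(z>a)&(z<b);p=W[m]; print(n,"handle",a,m.sum(),np.round(np.median(p,0),4) if m.sum() else "",np.round([p.min(0),p.max(0)],4).tolist() if m.sum() else "")
    m=near&(z>.004)&(z<.03);print("trivet z hist",np.histogram(z[m],np.arange(.004,.032,.002))[0].tolist());
    zt=z[near&(z>.007)&(z<.022)]; zm=np.median(zt); m=near&(abs(z-zm)<.003);u=cv2.minEnclosingCircle(W[m][:,:2].astype(np.float32)); print("stack",zm,u,np.median(z[near&(z<.003)]))
    m=near&(z>.024)&(z<.05);print("foot",m.sum(),np.round(np.median(W[m],0),4), np.histogram(z[m],np.arange(.024,.05,.002))[0].tolist())
    b=(abs(x-.53)<.07)&(abs(y-.035)<.15)&(z>.047)&(z<.075)
    k=(abs(x-.53)<.09)&(abs(y-.035)<.15)
    hsv=cv2.cvtColor(c["img"],cv2.COLOR_RGB2HSV); brown=(hsv[...,1]>90)&k
    rim=b&~brown&(abs(z-.055)<.006)
    print("rim",rim.sum(),cv2.minAreaRect(W[rim][:,:2].astype(np.float32)),np.median(z[rim]))
    vs,us=np.where(brown&(z>.02)&(z<.08)&(abs(x-.53)<.04)); 
    yy=np.arange(-.1,.17,.008)
    for q in yy:
        mm=brown&(abs(y-q)<.004)&(abs(x-.53)<.045)&(z>.02)
        if mm.sum()>3: print(round(q,3),mm.sum(),round(float(np.median(z[mm])),4),np.round([x[mm].min(),x[mm].max()],3))
    u0,v0=(215,225) if n=="top" else (295,215)
    save({"img":cv2.resize(c["img"][v0:v0+60,u0:u0+130],None,fx=6,fy=6,interpolation=cv2.INTER_CUBIC)},n+"crop.png")
E
```

```text
top handle 0.11 29 [0.4475 0.2746 0.1183] [[0.4347, 0.2717, 0.1103], [0.4582, 0.2823, 0.1249]]
top handle 0.125 48 [0.4452 0.276  0.1364] [[0.4345, 0.2712, 0.1261], [0.4578, 0.292, 0.1399]]
top handle 0.14 92 [0.4467 0.2845 0.142 ] [[0.4345, 0.2744, 0.1401], [0.4573, 0.2961, 0.1466]]
trivet z hist [153, 32, 61, 263, 502, 356, 128, 23, 35, 64, 44, 11, 3]
stack 0.013470198061459993 ((0.4564738869667053, 0.27936288714408875), 0.054809655994176865) -0.00030021616027542386
foot 78 [0.4458 0.2783 0.0257] [44, 11, 3, 3, 1, 1, 3, 4, 0, 2, 2, 3]
rim 407 ((0.5326420664787292, 0.019685380160808563), (0.07255243510007858, 0.2383677363395691), 6.699023246765137) 0.05410163815955937
-0.076 24 0.0235 [0.517 0.558]
-0.068 64 0.0337 [0.516 0.566]
-0.06 89 0.0428 [0.514 0.567]
-0.052 76 0.0431 [0.513 0.567]
-0.044 88 0.0456 [0.513 0.564]
-0.036 77 0.0556 [0.513 0.567]
-0.028 94 0.0561 [0.512 0.567]
-0.02 76 0.0563 [0.512 0.564]
-0.012 92 0.0564 [0.51  0.564]
-0.004 80 0.0565 [0.509 0.564]
0.004 92 0.0559 [0.508 0.562]
0.012 71 0.0441 [0.507 0.561]
0.02 77 0.0427 [0.507 0.561]
0.028 101 0.0453 [0.504 0
[... 969 characters left out ...]
90745285
-0.068 16 0.0315 [0.51  0.555]
-0.06 37 0.0419 [0.507 0.565]
-0.052 42 0.0429 [0.517 0.566]
-0.044 29 0.0443 [0.515 0.565]
-0.036 44 0.0558 [0.516 0.569]
-0.028 48 0.0555 [0.513 0.57 ]
-0.02 45 0.0555 [0.514 0.569]
-0.012 53 0.0554 [0.502 0.569]
-0.004 47 0.0559 [0.514 0.566]
0.004 49 0.0556 [0.501 0.565]
0.012 55 0.0504 [0.5   0.563]
0.02 40 0.0423 [0.501 0.557]
0.028 36 0.0435 [0.509 0.555]
0.036 51 0.0583 [0.505 0.56 ]
0.044 52 0.0582 [0.505 0.559]
0.052 56 0.058 [0.498 0.56 ]
0.06 51 0.0578 [0.503 0.556]
0.068 55 0.0575 [0.492 0.556]
0.076 54 0.0584 [0.502 0.557]
0.084 52 0.0451 [0.5   0.554]
0.092 44 0.0418 [0.494 0.549]
0.1 45 0.0412 [0.492 0.548]
0.108 36 0.0308 [0.5   0.545]
```

View pics/topcrop.png

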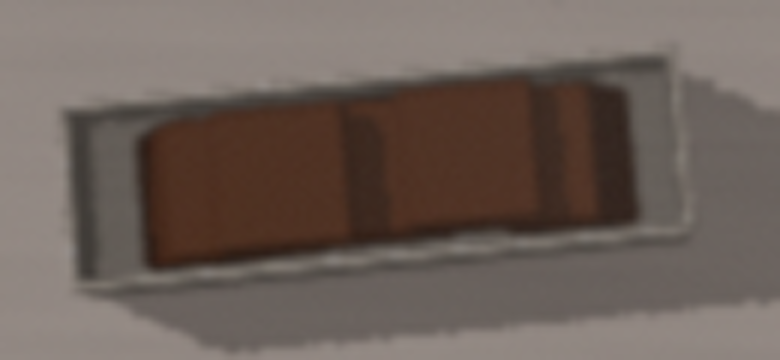

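The crop shows the brown row in the bin: block1 at the far left, block2 proud (crop 210–350), block3 sunken, block4 proud (390–535), block5 at the right. The loose keystones are green, yellow and purple, so none of them is meant.
Tamper axis is about (0.448, 0.286). Handle top is at 0.146, so the grip is at about 0.108. Trivet centre is (0.458, 0.280), top about 0.013. I move above the tamper and align the tool axes with the world.

>>> jog_arm(targets=[{"xyz": [-45,-20,0],"yaw": -0.12,"hand": 1},{"xyz": [-90,-40,0],"yaw": -0.24,"hand": 1},{"xyz": [-135,-60,0],"yaw": -0.36,"hand": 1},{"xyz": [-180,-80,0],"yaw": -0.424,"hand": 1},{"xyz": [-225,-100,0],"yaw": -0.424,"hand": 1},{"xyz": [-265,-120,0],"yaw": -0.424,"hand": 1},{"xyz": [-291,-130,0],"yaw": -0.424,"hand": 1},{"xyz": [-291,-130,0],"yaw": -0.424,"hand": 1},{"xyz": [-291,-130,0],"yaw": -0.424,"hand": 1}])

```text
time: 2.2
position: [0.4485, 0.2856, 0.2312]
tool_rot: [[-1.0, 0.002, -0.0], [0.002, 1.0, 0.0], [0.0, 0.0, -1.0]]
contact_force: [0.1, -0.2, 1.1]
opening: 1.0
grip_force: 0.0
```

```bash
python3 - <<'E'
from h import *
s=r.observe();print(s["position"],np.round(s["tool_rot"],3).tolist(),s["time"],np.round(s["q"],1),s["contact_force"])
c=shot("wrist");save(c,"w1.png");W=cloud(c);x,y,z=W[...,0],W[...,1],W[...,2]
near=(abs(x-.452)<.09)&(abs(y-.282)<.09)
for a,b in [(.06,.08),(.08,.1),(.1,.12),(.12,.14),(.14,.2)]:
    m=near&(z>a)&(z<b);p=W[m]
    if m.sum(): print(a,m.sum(),np.round(np.median(p,0),4),np.round([p.min(0),p.max(0)],4).tolist())
m=near&(z>.004)&(z<.04);h=np.histogram(z[m],np.arange(.004,.042,.002));print(h[0].tolist())
zm=np.median(z[near&(z>.007)&(z<.02)]);m=near&(abs(z-zm)<.003);print(zm,cv2.minEnclosingCircle(W[m][:,:2].astype(np.float32)),np.median(z[near&(z<.004)]))
m=near&(z>.019)&(z<.03);print(np.median(z[m]),cv2.minEnclosingCircle(W[m][:,:2].astype(np.float32)))
E
```

```text
[0.44847317 0.28555662 0.23123024] [[-1.0, 0.002, -0.0], [0.002, 1.0, 0.0], [0.0, 0.0, -1.0]] 2.2 [23.8 13.1 -3.8 73.1  0.  23.9] [ 0.05651412 -0.22287478  1.05056697]
0.06 65 [0.4351 0.2848 0.0731] [[0.4335, 0.2726, 0.0655], [0.4435, 0.2963, 0.0799]]
0.08 115 [0.4351 0.2849 0.0904] [[0.4335, 0.2721, 0.08], [0.4452, 0.2967, 0.0999]]
0.1 145 [0.435  0.2849 0.1106] [[0.4336, 0.2722, 0.1], [0.4451, 0.2969, 0.12]]
0.12 225 [0.4356 0.285  0.1332] [[0.4337, 0.2722, 0.12], [0.4568, 0.2969, 0.14]]
0.14 851 [0.4454 0.2843 0.1421] [[0.4341, 0.2732, 0.14], [0.4571, 0.2962, 0.1442]]
[72, 3, 11, 420, 4753, 842, 12, 8, 45, 560, 89, 4, 6, 2, 6, 3, 2, 1, 0]
0.01316861277408371 ((0.4563842713832855, 0.27938640117645264), 0.05488636717200279) -0.0003077701349925299
0.023141602041179293 ((0.44587209820747375, 0.28456759452819824), 0.020832868292927742)
```

View pics/w1.png

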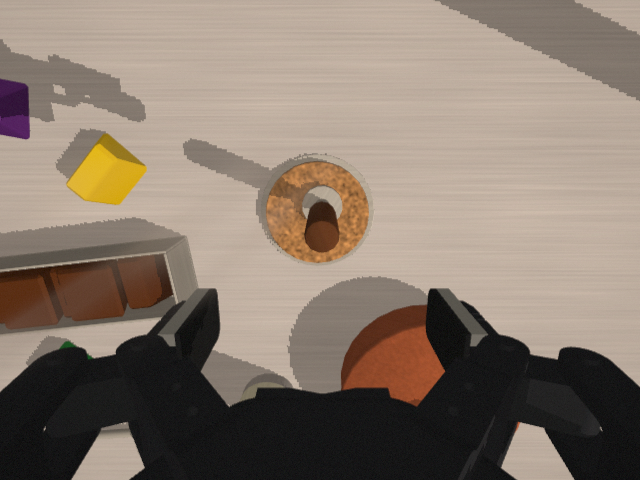

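The wrist view shows the tamper foot at (320,205) on the cork and the handle upright at (322,235). The fitted axis is (0.4459, 0.2846), foot top z 0.023, cork top 0.013, so the foot underside is about 92 mm below the grip. I descend and grip.

>>> jog_arm(targets=[{"xyz": [2.5,-1,40],"yaw": 0,"hand": 1},{"xyz": [2.5,-1,80],"yaw": 0,"hand": 1},{"xyz": [2.5,-1,115],"yaw": 0,"hand": 1},{"xyz": [2.5,-1,135],"yaw": 0,"hand": 1},{"xyz": [2.5,-1,145],"yaw": 0,"hand": 1},{"xyz": [2.5,-1,145],"yaw": 0,"hand": 1},{"xyz": [2.5,-1,145],"yaw": 0,"hand": 1},{"xyz": [2.5,-1,145],"yaw": 0,"hand": -1},{"xyz": [2.5,-1,145],"yaw": 0,"hand": -1},{"xyz": [2.5,-1,145],"yaw": 0,"hand": -1},{"xyz": [2.5,-1,145],"yaw": 0,"hand": -1},{"xyz": [2.5,-1,145],"yaw": 0,"hand": -1},{"xyz": [2.5,-1,145],"yaw": 0,"hand": -1},{"xyz": [2.5,-1,145],"yaw": 0,"hand": -1},{"xyz": [2.5,-1,145],"yaw": 0,"hand": -1}], newtons=90)

```text
time: 3.75
position: [0.4464, 0.2851, 0.087]
tool_rot: [[-1.0, 0.0, 0.001], [0.0, 1.0, 0.0], [-0.001, 0.0, -1.0]]
contact_force: [-0.8, -0.8, 5.8]
opening: 0.269
grip_force: 87.9
```

>>> jog_arm(targets=[{"xyz": [0,0,-10],"yaw": 0,"hand": -1},{"xyz": [0,0,-35],"yaw": 0,"hand": -1},{"xyz": [0,0,-65],"yaw": 0,"hand": -1},{"xyz": [0,0,-90],"yaw": 0,"hand": -1},{"xyz": [0,0,-90],"yaw": 0,"hand": -1},{"xyz": [0,0,-90],"yaw": 0,"hand": -1},{"xyz": [0,0,-90],"yaw": 0,"hand": -1}])

```text
time: 4.45
position: [0.4446, 0.2845, 0.1747]
tool_rot: [[-1.0, -0.0, -0.003], [-0.0, 1.0, -0.001], [0.003, -0.001, -1.0]]
contact_force: [-0.3, -0.3, -2.8]
opening: 0.272
grip_force: 88.3
```

```bash
python3 - <<'E'
from h import *
s=r.observe();p=s["position"];print(p,s["time"],s["contact_force"],s["wrist_torque"])
for n in ["scene","top","wrist"]:
    c=shot(n);W=cloud(c);x,y,z=W[...,0],W[...,1],W[...,2]
    m=(np.hypot(x-.446,y-.285)<.03)&(z>.08)&(z<.16)
    print(n,m.sum(),np.histogram(z[m],np.arange(.08,.162,.004))[0].tolist())
    q=m&(z<.122)
    if q.sum(): print(np.round(np.median(W[q],0),4),np.round([W[q].min(0),W[q].max(0)],4).tolist())
    if n=="scene": save({"img":cv2.resize(c["img"][170:290,380:540],None,fx=4,fy=4)},"lift.png")
E
```

```text
[0.44464465 0.2845259  0.17468127] 4.45 [-0.3428102  -0.28660553 -2.84972035] [0.05169184 0.02477528 0.03201595]
scene 227 [0, 0, 0, 0, 3, 13, 28, 88, 21, 10, 7, 5, 5, 7, 7, 4, 6, 2, 9, 12]
[0.4527 0.2849 0.1099] [[0.4254, 0.2657, 0.0985], [0.4659, 0.3063, 0.1212]]
top 139 [0, 0, 0, 0, 0, 5, 13, 88, 32, 0, 0, 0, 0, 0, 0, 0, 0, 0, 0, 1]
[0.4404 0.2726 0.1107] [[0.4241, 0.2627, 0.101], [0.4648, 0.2992, 0.1151]]
wrist 2668 [0, 0, 0, 0, 0, 43, 74, 1956, 116, 41, 48, 55, 55, 50, 43, 8, 0, 0, 48, 131]
[0.4369 0.284  0.1108] [[0.4237, 0.2638, 0.1011], [0.4582, 0.3046, 0.122]]
```

View pics/lift.png

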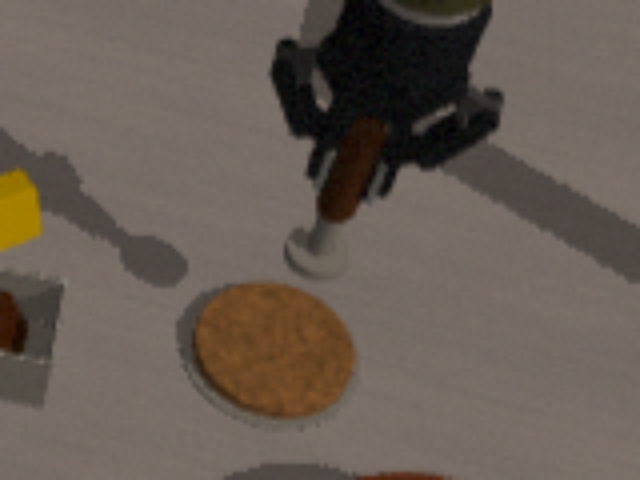

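The foot hangs upright below the fingers (crop 315,255) and the trivet is clear. Underside is at 0.1008 for TCP 0.1747, so the offset is 73.9 mm; force baseline Fz is about −2.8. I move over block2 at (0.529, 0.056).

>>> jog_arm(targets=[{"xyz": [-14,-38,0],"yaw": 0,"hand": -1},{"xyz": [-28,-76,0],"yaw": 0,"hand": -1},{"xyz": [-42,-114,0],"yaw": 0,"hand": -1},{"xyz": [-56,-152,0],"yaw": 0,"hand": -1},{"xyz": [-70,-190,0],"yaw": 0,"hand": -1},{"xyz": [-80,-218,0],"yaw": 0,"hand": -1},{"xyz": [-84,-228,0],"yaw": 0,"hand": -1},{"xyz": [-84,-228,0],"yaw": 0,"hand": -1},{"xyz": [-84,-228,0],"yaw": 0,"hand": -1},{"xyz": [-84,-228,0],"yaw": 0,"hand": -1},{"xyz": [-84,-228,0],"yaw": 0,"hand": -1}])

```text
time: 5.7
position: [0.5293, 0.0583, 0.1763]
tool_rot: [[-1.0, -0.002, -0.0], [-0.002, 1.0, 0.0], [0.0, 0.0, -1.0]]
contact_force: [-0.3, 0.4, -2.8]
opening: 0.269
grip_force: 88.8
```

```bash
cat > m.py <<'E'
from h import *
s=r.observe();p=s["position"];print(p,s["time"],s["contact_force"],s["wrist_torque"],np.round(s["tool_rot"],3)[:,2])
for n in ["wrist","top","scene"]:
    c=shot(n);W=cloud(c);x,y,z=W[...,0],W[...,1],W[...,2]
    hsv=cv2.cvtColor(c["img"],cv2.COLOR_RGB2HSV); brown=(hsv[...,1]>90)
    a=np.radians(6.75);dx,dy=x-.5333,y-.0204
    S=-np.sin(a)*dx+np.cos(a)*dy; X=np.cos(a)*dx+np.sin(a)*dy
    print(n,[(round(q,3),int(mm.sum()),round(float(np.median(z[mm]))*1e3,1)) for q in np.arange(-.11,.11,.008) for mm in [brown&(abs(S-q)<.004)&(abs(X)<.03)&(z>.02)&(z<.065)] if mm.sum()>8])
    f=(np.hypot(x-p[0],y-p[1])<.032)&(z>p[2]-.068)&(z<p[2]-.055)&~brown
    if f.sum()>20: print("foot",np.median(z[f]),cv2.minEnclosingCircle(W[f][:,:2].astype(np.float32)))
save(c,"s%d.png"%int(s["time"]*100))
E
python3 m.py
```

```text
[0.52931192 0.05829488 0.17628136] 5.7 [-0.2854535   0.44055035 -2.7939174 ] [0.02046775 0.00115195 0.01099544] [-0.  0. -1.]
wrist [(np.float64(-0.086), 241, 42.4), (np.float64(-0.078), 653, 42.7), (np.float64(-0.07), 433, 42.7), (np.float64(-0.062), 477, 55.8), (np.float64(-0.054), 685, 56.1), (np.float64(-0.046), 689, 56.0), (np.float64(-0.038), 694, 56.1), (np.float64(-0.03), 728, 56.0), (np.float64(-0.022), 730, 56.0), (np.float64(-0.014), 939, 54.9), (np.float64(-0.006), 662, 42.6), (np.float64(0.002), 618, 42.6), (np.float64(0.01), 464, 58.1), (np.float64(0.018), 388, 58.6), (np.float64(0.026), 329, 58.6), (np.float64(0.034), 300, 58.4), (np.float64(0.042), 315, 58.4), (np.float64(0.05), 360, 58.4), (np.float64(0.058), 455, 58.0), (np.float64(0.066), 633, 42.5), (np.float64(0.074), 677, 42.4), (np.float64(0.082), 537, 40.1), (np.float64(0.09), 234, 25.7)]
foot 0.11244592578854766 ((0.5292394161224365, 0.05792448669672012), 0.020984148606657982)
top [(np.float64(-0.094), 40, 26.7), (np.float64(-0.086), 76, 39.1), (np.float64(-0.078), 83, 42.5), (np.float64(-0.07), 79, 42.8), (n
[... 831 characters left out ...]
062), 34, 53.3), (np.float64(-0.054), 45, 55.4), (np.float64(-0.046), 45, 55.5), (np.float64(-0.038), 47, 55.4), (np.float64(-0.03), 49, 55.8), (np.float64(-0.022), 45, 56.6), (np.float64(-0.014), 49, 55.1), (np.float64(-0.006), 46, 43.2), (np.float64(0.002), 41, 42.4), (np.float64(0.01), 39, 54.8), (np.float64(0.018), 49, 58.0), (np.float64(0.026), 43, 58.0), (np.float64(0.034), 40, 57.8), (np.float64(0.042), 39, 57.8), (np.float64(0.05), 45, 57.9), (np.float64(0.058), 54, 57.8), (np.float64(0.066), 47, 43.1), (np.float64(0.074), 43, 42.5), (np.float64(0.082), 42, 41.2), (np.float64(0.09), 29, 30.3)]
foot 0.11264484796633384 ((0.5314484238624573, 0.060619253665208817), 0.021606335416436195)
```

Block2's top spans s = 7–62 mm along the bin, so its centre is (0.529, 0.0547); I correct y by −3 mm. I descend and press slowly.

>>> jog_arm(targets=[{"xyz": [0,-3,20],"yaw": 0,"hand": -1},{"xyz": [0,-3,36],"yaw": 0,"hand": -1},{"xyz": [0,-3,41],"yaw": 0,"hand": -1},{"xyz": [0,-3,43],"yaw": 0,"hand": -1},{"xyz": [0,-3,44],"yaw": 0,"hand": -1},{"xyz": [0,-3,45],"yaw": 0,"hand": -1},{"xyz": [0,-3,46],"yaw": 0,"hand": -1},{"xyz": [0,-3,47],"yaw": 0,"hand": -1},{"xyz": [0,-3,48],"yaw": 0,"hand": -1},{"xyz": [0,-3,49],"yaw": 0,"hand": -1},{"xyz": [0,-3,50],"yaw": 0,"hand": -1},{"xyz": [0,-3,50],"yaw": 0,"hand": -1}])

```text
time: 7.05
position: [0.5307, 0.0549, 0.1273]
tool_rot: [[-1.0, -0.001, 0.003], [-0.001, 1.0, 0.002], [-0.003, 0.002, -1.0]]
contact_force: [0.2, 5.4, 5.8]
opening: 0.27
grip_force: 89.8
```

>>> jog_arm(targets=[{"xyz": [0,0,1],"yaw": 0,"hand": -1},{"xyz": [0,0,2],"yaw": 0,"hand": -1},{"xyz": [0,0,3],"yaw": 0,"hand": -1},{"xyz": [0,0,4],"yaw": 0,"hand": -1},{"xyz": [0,0,5],"yaw": 0,"hand": -1},{"xyz": [0,0,6],"yaw": 0,"hand": -1},{"xyz": [0,0,7],"yaw": 0,"hand": -1},{"xyz": [0,0,7],"yaw": 0,"hand": -1}])

```text
time: 7.85
position: [0.5307, 0.0544, 0.1201]
tool_rot: [[-1.0, -0.0, 0.002], [-0.0, 1.0, 0.001], [-0.002, 0.001, -1.0]]
contact_force: [-0.4, 4.1, 5.1]
opening: 0.273
grip_force: 89.8
```

>>> jog_arm(targets=[{"xyz": [0,0,1],"yaw": 0,"hand": -1},{"xyz": [0,0,2],"yaw": 0,"hand": -1},{"xyz": [0,0,2.5],"yaw": 0,"hand": -1},{"xyz": [0,0,3],"yaw": 0,"hand": -1},{"xyz": [0,0,3],"yaw": 0,"hand": -1}])

```text
time: 8.35
position: [0.5307, 0.0542, 0.117]
tool_rot: [[-1.0, -0.0, 0.002], [-0.0, 1.0, 0.0], [-0.002, 0.0, -1.0]]
contact_force: [-0.5, 2.7, 5.7]
opening: 0.274
grip_force: 89.8
```

>>> jog_arm(targets=[{"xyz": [0,0,0.4],"yaw": 0,"hand": -1},{"xyz": [0,0,0.8],"yaw": 0,"hand": -1},{"xyz": [0,0,0.8],"yaw": 0,"hand": -1}])

```text
time: 8.65
position: [0.5307, 0.0544, 0.1164]
tool_rot: [[-1.0, -0.0, 0.002], [-0.0, 1.0, 0.001], [-0.002, 0.001, -1.0]]
contact_force: [-0.6, 4.4, 5.3]
opening: 0.272
grip_force: 89.8
```

>>> jog_arm(targets=[{"xyz": [0,0,0.4],"yaw": 0,"hand": -1},{"xyz": [0,0,0.8],"yaw": 0,"hand": -1},{"xyz": [0,0,0.8],"yaw": 0,"hand": -1}])

```text
time: 8.95
position: [0.5308, 0.0544, 0.1163]
tool_rot: [[-1.0, -0.0, 0.003], [-0.0, 1.0, 0.001], [-0.003, 0.001, -1.0]]
contact_force: [-1.6, 4.1, 11.8]
opening: 0.271
grip_force: 89.8
```

It has reached the floor: z has stopped at 0.1163 and the net force is about 14.6 N. A little more, then hold.

>>> jog_arm(targets=[{"xyz": [0,0,0.3],"yaw": 0,"hand": -1},{"xyz": [0,0,0.3],"yaw": 0,"hand": -1},{"xyz": [0,0,0.3],"yaw": 0,"hand": -1},{"xyz": [0,0,0.3],"yaw": 0,"hand": -1}])

```text
time: 9.35
position: [0.5309, 0.0544, 0.1163]
tool_rot: [[-1.0, -0.001, 0.003], [-0.001, 1.0, 0.001], [-0.003, 0.001, -1.0]]
contact_force: [-1.8, 2.7, 13.4]
opening: 0.272
grip_force: 89.9
```

Net force is about 16 N, steady. I add a touch and hold half a second.

>>> jog_arm(targets=[{"xyz": [0,0,0.2],"yaw": 0,"hand": -1},{"xyz": [0,0,0.2],"yaw": 0,"hand": -1},{"xyz": [0,0,0.2],"yaw": 0,"hand": -1},{"xyz": [0,0,0.2],"yaw": 0,"hand": -1},{"xyz": [0,0,0.2],"yaw": 0,"hand": -1},{"xyz": [0,0,0.2],"yaw": 0,"hand": -1},{"xyz": [0,0,0.2],"yaw": 0,"hand": -1},{"xyz": [0,0,0.2],"yaw": 0,"hand": -1}])

```text
time: 10.15
position: [0.5309, 0.0544, 0.1163]
tool_rot: [[-1.0, -0.001, 0.003], [-0.001, 1.0, 0.001], [-0.003, 0.001, -1.0]]
contact_force: [-2.9, 3.1, 13.2]
opening: 0.272
grip_force: 89.9
```

>>> jog_arm(targets=[{"xyz": [0,0,-2],"yaw": 0,"hand": -1},{"xyz": [0,0,-10],"yaw": 0,"hand": -1},{"xyz": [0,0,-25],"yaw": 0,"hand": -1},{"xyz": [0,0,-45],"yaw": 0,"hand": -1},{"xyz": [0,0,-60],"yaw": 0,"hand": -1},{"xyz": [4,-30,-60],"yaw": 0,"hand": -1},{"xyz": [-6,-58,-60],"yaw": 0,"hand": -1},{"xyz": [-8,-71,-60],"yaw": 0,"hand": -1},{"xyz": [-8,-71,-60],"yaw": 0,"hand": -1},{"xyz": [-8,-71,-60],"yaw": 0,"hand": -1},{"xyz": [-8,-71,-60],"yaw": 0,"hand": -1}])

```text
time: 11.25
position: [0.5373, -0.0163, 0.1738]
tool_rot: [[-1.0, -0.001, -0.001], [-0.001, 1.0, 0.0], [0.001, 0.0, -1.0]]
contact_force: [-0.3, 1.4, -2.6]
opening: 0.27
grip_force: 89.2
```

```bash
python3 m.py
```

```text
[ 0.53726573 -0.01630666  0.17384432] 11.25 [-0.30215033  1.36159626 -2.58147141] [ 0.02194389 -0.01560494 -0.02159264] [-0.001  0.    -1.   ]
wrist [(np.float64(-0.102), 59, 22.8), (np.float64(-0.094), 262, 36.6), (np.float64(-0.086), 659, 42.6), (np.float64(-0.078), 669, 42.6), (np.float64(-0.07), 562, 52.9), (np.float64(-0.062), 514, 55.8), (np.float64(-0.054), 310, 55.8), (np.float64(-0.046), 277, 55.7), (np.float64(-0.038), 258, 55.6), (np.float64(-0.03), 283, 55.6), (np.float64(-0.022), 357, 55.7), (np.float64(-0.014), 500, 42.6), (np.float64(-0.006), 687, 42.4), (np.float64(0.002), 651, 42.1), (np.float64(0.01), 698, 41.4), (np.float64(0.018), 689, 42.4), (np.float64(0.026), 696, 42.4), (np.float64(0.034), 704, 42.4), (np.float64(0.042), 695, 42.4), (np.float64(0.05), 696, 42.3), (np.float64(0.058), 593, 42.1), (np.float64(0.066), 802, 41.0), (np.float64(0.074), 705, 42.3), (np.float64(0.082), 705, 42.3), (np.float64(0.09), 170, 40.2)]
foot 0.11010682691930843 ((0.5370402336120605, -0.016776766628026962), 0.021046604961156845)
top [(np.float64(-0.102), 11, 23.2), (np.float64(-
[... 359 characters left out ...]
054), 39, 56.1), (np.float64(-0.046), 39, 55.9), (np.float64(-0.038), 36, 54.9), (np.float64(-0.03), 42, 55.8), (np.float64(-0.022), 46, 55.0), (np.float64(-0.014), 51, 49.6), (np.float64(-0.006), 41, 42.6), (np.float64(0.002), 40, 42.1), (np.float64(0.01), 37, 40.5), (np.float64(0.018), 41, 42.3), (np.float64(0.026), 43, 42.1), (np.float64(0.034), 43, 41.9), (np.float64(0.042), 42, 41.9), (np.float64(0.05), 42, 42.3), (np.float64(0.058), 42, 42.4), (np.float64(0.066), 42, 41.1), (np.float64(0.074), 42, 42.2), (np.float64(0.082), 43, 42.3), (np.float64(0.09), 41, 39.2), (np.float64(0.098), 20, 27.4)]
foot 0.11023348983467329 ((0.5394841432571411, -0.015882030129432678), 0.022939445450901985)
```

Block2 is level (42.4 mm). Block4's top now spans s = −72 to −18 mm, so its centre is (0.5386, −0.0243); I shift y by −7.5 mm and press.

>>> jog_arm(targets=[{"xyz": [-1.5,-7.5,0],"yaw": 0,"hand": -1},{"xyz": [-1.5,-7.5,20],"yaw": 0,"hand": -1},{"xyz": [-1.5,-7.5,36],"yaw": 0,"hand": -1},{"xyz": [-1.5,-7.5,41],"yaw": 0,"hand": -1},{"xyz": [-1.5,-7.5,43],"yaw": 0,"hand": -1},{"xyz": [-1.5,-7.5,44],"yaw": 0,"hand": -1},{"xyz": [-1.5,-7.5,45],"yaw": 0,"hand": -1},{"xyz": [-1.5,-7.5,46],"yaw": 0,"hand": -1},{"xyz": [-1.5,-7.5,47],"yaw": 0,"hand": -1},{"xyz": [-1.5,-7.5,48],"yaw": 0,"hand": -1},{"xyz": [-1.5,-7.5,48],"yaw": 0,"hand": -1}])

```text
time: 12.5
position: [0.5403, -0.0252, 0.1271]
tool_rot: [[-1.0, 0.0, 0.002], [0.0, 1.0, -0.002], [-0.002, -0.002, -1.0]]
contact_force: [0.6, -3.6, 3.9]
opening: 0.272
grip_force: 89.9
```

>>> jog_arm(targets=[{"xyz": [0,0,1],"yaw": 0,"hand": -1},{"xyz": [0,0,2],"yaw": 0,"hand": -1},{"xyz": [0,0,3],"yaw": 0,"hand": -1},{"xyz": [0,0,4],"yaw": 0,"hand": -1},{"xyz": [0,0,5],"yaw": 0,"hand": -1},{"xyz": [0,0,6],"yaw": 0,"hand": -1},{"xyz": [0,0,7],"yaw": 0,"hand": -1},{"xyz": [0,0,8],"yaw": 0,"hand": -1},{"xyz": [0,0,8],"yaw": 0,"hand": -1}])

```text
time: 13.4
position: [0.5405, -0.0254, 0.119]
tool_rot: [[-1.0, 0.0, 0.002], [0.0, 1.0, -0.002], [-0.002, -0.002, -1.0]]
contact_force: [0.7, -4.1, 5.3]
opening: 0.273
grip_force: 90.0
```

>>> jog_arm(targets=[{"xyz": [0,0,1],"yaw": 0,"hand": -1},{"xyz": [0,0,2],"yaw": 0,"hand": -1},{"xyz": [0,0,2.5],"yaw": 0,"hand": -1},{"xyz": [0,0,2.8],"yaw": 0,"hand": -1},{"xyz": [0,0,2.8],"yaw": 0,"hand": -1}])

```text
time: 13.9
position: [0.5406, -0.0255, 0.1164]
tool_rot: [[-1.0, 0.0, 0.003], [0.0, 1.0, -0.002], [-0.003, -0.002, -1.0]]
contact_force: [0.8, -4.7, 6.8]
opening: 0.272
grip_force: 90.2
```

>>> jog_arm(targets=[{"xyz": [0,0,0.4],"yaw": 0,"hand": -1},{"xyz": [0,0,0.7],"yaw": 0,"hand": -1},{"xyz": [0,0,0.7],"yaw": 0,"hand": -1},{"xyz": [0,0,0.7],"yaw": 0,"hand": -1}])

```text
time: 14.3
position: [0.5407, -0.0255, 0.1163]
tool_rot: [[-1.0, 0.0, 0.003], [0.0, 1.0, -0.002], [-0.003, -0.002, -1.0]]
contact_force: [-0.4, -4.5, 9.6]
opening: 0.267
grip_force: 90.2
```

>>> jog_arm(targets=[{"xyz": [0,0,0.3],"yaw": 0,"hand": -1},{"xyz": [0,0,0.6],"yaw": 0,"hand": -1},{"xyz": [0,0,0.6],"yaw": 0,"hand": -1},{"xyz": [0,0,0.6],"yaw": 0,"hand": -1},{"xyz": [0,0,0.6],"yaw": 0,"hand": -1},{"xyz": [0,0,0.6],"yaw": 0,"hand": -1},{"xyz": [0,0,0.6],"yaw": 0,"hand": -1},{"xyz": [0,0,0.6],"yaw": 0,"hand": -1}])

```text
time: 15.1
position: [0.5408, -0.0255, 0.1163]
tool_rot: [[-1.0, 0.0, 0.004], [0.0, 1.0, -0.002], [-0.004, -0.002, -1.0]]
contact_force: [-2.1, -4.1, 13.9]
opening: 0.268
grip_force: 90.6
```

>>> jog_arm(targets=[{"xyz": [0,0,0],"yaw": 0,"hand": -1},{"xyz": [0,0,0],"yaw": 0,"hand": -1}])

```text
time: 15.3
position: [0.5408, -0.0255, 0.1163]
tool_rot: [[-1.0, 0.0, 0.004], [0.0, 1.0, -0.002], [-0.004, -0.002, -1.0]]
contact_force: [-0.8, -4.6, 13.0]
opening: 0.272
grip_force: 90.6
```

Bedded at about 16 N net for about 0.8 s. I lift and return toward the trivet.

>>> jog_arm(targets=[{"xyz": [0,0,-2],"yaw": 0,"hand": -1},{"xyz": [0,0,-10],"yaw": 0,"hand": -1},{"xyz": [0,0,-25],"yaw": 0,"hand": -1},{"xyz": [0,0,-45],"yaw": 0,"hand": -1},{"xyz": [0,0,-60],"yaw": 0,"hand": -1},{"xyz": [10,36,-60],"yaw": 0,"hand": -1},{"xyz": [21,76,-60],"yaw": 0,"hand": -1},{"xyz": [32,116,-60],"yaw": 0,"hand": -1},{"xyz": [43,156,-60],"yaw": 0,"hand": -1},{"xyz": [54,196,-60],"yaw": 0,"hand": -1},{"xyz": [65,236,-60],"yaw": 0,"hand": -1},{"xyz": [76,276,-60],"yaw": 0,"hand": -1},{"xyz": [82,296,-60],"yaw": 0,"hand": -1},{"xyz": [84,304,-60],"yaw": 0,"hand": -1},{"xyz": [84,304,-60],"yaw": 0,"hand": -1},{"xyz": [84,304,-60],"yaw": 0,"hand": -1},{"xyz": [84,304,-60],"yaw": 0,"hand": -1}])

```text
time: 17.0
position: [0.4555, 0.2784, 0.1739]
tool_rot: [[-1.0, 0.001, -0.0], [0.001, 1.0, -0.0], [0.0, -0.0, -1.0]]
contact_force: [0.7, 0.2, -3.3]
opening: 0.272
grip_force: 89.5
```

```bash
python3 m.py
```

```text
[0.45552439 0.2784095  0.17392472] 17.0 [ 0.65065641  0.18083383 -3.29189884] [-0.06597299 -0.00162851  0.00273635] [-0. -0. -1.]
wrist [(np.float64(-0.03), 120, 43.0), (np.float64(-0.022), 552, 42.2), (np.float64(-0.014), 304, 42.6), (np.float64(-0.006), 548, 43.0), (np.float64(0.002), 543, 42.9), (np.float64(0.01), 520, 41.2), (np.float64(0.018), 533, 43.0), (np.float64(0.026), 530, 43.0), (np.float64(0.034), 535, 42.9), (np.float64(0.042), 542, 42.9), (np.float64(0.05), 540, 42.9), (np.float64(0.058), 534, 42.9), (np.float64(0.066), 511, 41.0), (np.float64(0.074), 525, 42.8), (np.float64(0.082), 551, 42.9), (np.float64(0.09), 870, 40.4), (np.float64(0.098), 433, 31.1)]
foot 0.1102369178183676 ((0.45537376403808594, 0.2781989276409149), 0.02087489143013954)
top [(np.float64(-0.102), 66, 32.7), (np.float64(-0.094), 79, 42.2), (np.float64(-0.086), 78, 43.0), (np.float64(-0.078), 83, 42.2), (np.float64(-0.07), 80, 40.7), (np.float64(-0.062), 81, 42.3), (np.float64(-0.054), 81, 42.5), (np.float64(-0.046), 83, 42.7), (np.float64(-0.038), 78, 42.7), (np.float64(-0.03), 81, 42.7), (np.flo
[... 788 characters left out ...]
(-0.054), 36, 42.6), (np.float64(-0.046), 41, 42.2), (np.float64(-0.038), 40, 41.8), (np.float64(-0.03), 38, 42.7), (np.float64(-0.022), 40, 42.0), (np.float64(-0.014), 38, 39.9), (np.float64(-0.006), 39, 42.3), (np.float64(0.002), 41, 42.4), (np.float64(0.01), 39, 40.3), (np.float64(0.018), 42, 42.2), (np.float64(0.026), 42, 41.8), (np.float64(0.034), 41, 42.2), (np.float64(0.042), 43, 42.6), (np.float64(0.05), 42, 42.2), (np.float64(0.058), 41, 41.8), (np.float64(0.066), 42, 40.4), (np.float64(0.074), 41, 42.4), (np.float64(0.082), 43, 41.9), (np.float64(0.09), 42, 42.4), (np.float64(0.098), 34, 30.8)]
foot 0.1098149319197343 ((0.4576897919178009, 0.2803187072277069), 0.021386032924056053)
```

All five are level. The foot is centred over the trivet, with about 87 mm to go.

>>> jog_arm(targets=[{"xyz": [0,0,30],"yaw": 0,"hand": -1},{"xyz": [0,0,60],"yaw": 0,"hand": -1},{"xyz": [0,0,76],"yaw": 0,"hand": -1},{"xyz": [0,0,82],"yaw": 0,"hand": -1},{"xyz": [0,0,84],"yaw": 0,"hand": -1},{"xyz": [0,0,85],"yaw": 0,"hand": -1},{"xyz": [0,0,86],"yaw": 0,"hand": -1},{"xyz": [0,0,86],"yaw": 0,"hand": -1},{"xyz": [0,0,86],"yaw": 0,"hand": -1}])

```text
time: 18.05
position: [0.4557, 0.2797, 0.0888]
tool_rot: [[-1.0, -0.0, 0.001], [-0.0, 1.0, 0.001], [-0.001, 0.001, -1.0]]
contact_force: [0.6, 0.5, -3.6]
opening: 0.275
grip_force: 89.6
```

>>> jog_arm(targets=[{"xyz": [0,0,0.5],"yaw": 0,"hand": -1},{"xyz": [0,0,1],"yaw": 0,"hand": -1},{"xyz": [0,0,1.5],"yaw": 0,"hand": -1},{"xyz": [0,0,2],"yaw": 0,"hand": -1},{"xyz": [0,0,2],"yaw": 0,"hand": -1}])

```text
time: 18.55
position: [0.4555, 0.2796, 0.0869]
tool_rot: [[-1.0, -0.0, 0.001], [-0.0, 1.0, 0.0], [-0.001, 0.0, -1.0]]
contact_force: [-2.5, -1.3, 4.5]
opening: 0.27
grip_force: 90.2
```

It has landed on the cork (net ~8 N). I release and then rise straight up.

>>> jog_arm(targets=[{"xyz": [0,0,-0.3],"yaw": 0,"hand": -1},{"xyz": [0,0,-0.3],"yaw": 0,"hand": -0.2},{"xyz": [0,0,-0.3],"yaw": 0,"hand": 0.3},{"xyz": [0,0,-0.3],"yaw": 0,"hand": 1},{"xyz": [0,0,-0.3],"yaw": 0,"hand": 1},{"xyz": [0,0,-0.3],"yaw": 0,"hand": 1},{"xyz": [0,0,-0.3],"yaw": 0,"hand": 1},{"xyz": [0,0,-0.3],"yaw": 0,"hand": 1},{"xyz": [0,0,-0.3],"yaw": 0,"hand": 1},{"xyz": [0,0,-0.3],"yaw": 0,"hand": 1}])

```text
time: 19.55
position: [0.4553, 0.2795, 0.0864]
tool_rot: [[-1.0, -0.0, 0.0], [-0.0, 1.0, 0.0], [-0.0, 0.0, -1.0]]
contact_force: [1.1, -0.6, -1.1]
opening: 0.998
grip_force: 0.0
```

>>> jog_arm(targets=[{"xyz": [0,0,-10],"yaw": 0,"hand": 1},{"xyz": [0,0,-30],"yaw": 0,"hand": 1},{"xyz": [0,0,-60],"yaw": 0,"hand": 1},{"xyz": [0,0,-95],"yaw": 0,"hand": 1},{"xyz": [0,0,-125],"yaw": 0,"hand": 1},{"xyz": [0,0,-140],"yaw": 0,"hand": 1},{"xyz": [0,0,-140],"yaw": 0,"hand": 1},{"xyz": [0,0,-140],"yaw": 0,"hand": 1},{"xyz": [0,0,-140],"yaw": 0,"hand": 1}])

```text
time: 20.45
position: [0.4545, 0.2792, 0.2252]
tool_rot: [[-1.0, -0.0, -0.002], [-0.0, 1.0, -0.001], [0.002, -0.001, -1.0]]
contact_force: [0.4, -0.2, -0.1]
opening: 1.0
grip_force: 0.0
```

```bash
python3 - <<'E'
from h import *
s=r.observe();print(s["position"],s["time"],s["contact_force"])
c=shot("wrist");W=cloud(c);x,y,z=W[...,0],W[...,1],W[...,2]
near=np.hypot(x-.4564,y-.2794)<.08
for a,b in [(.019,.03),(.1,.12),(.139,.15)]:
    m=near&(z>a)&(z<b);p=W[m];print(a,m.sum(),np.round(np.median(p,0),4),cv2.minEnclosingCircle(p[:,:2].astype(np.float32)))
save(shot("scene"),"end.png")
E
```

```text
[0.45454444 0.27918213 0.22523149] 20.45 [ 0.43204706 -0.2400098  -0.05961121]
0.019 739 [0.4478 0.2791 0.0232] ((0.4553423821926117, 0.27889424562454224), 0.020912744104862213)
0.1 158 [0.4447 0.2792 0.1107] ((0.45371997356414795, 0.2791401147842407), 0.012403810396790504)
0.139 922 [0.4544 0.2792 0.1419] ((0.4551551640033722, 0.27931177616119385), 0.012151657603681087)
```

View pics/end.png

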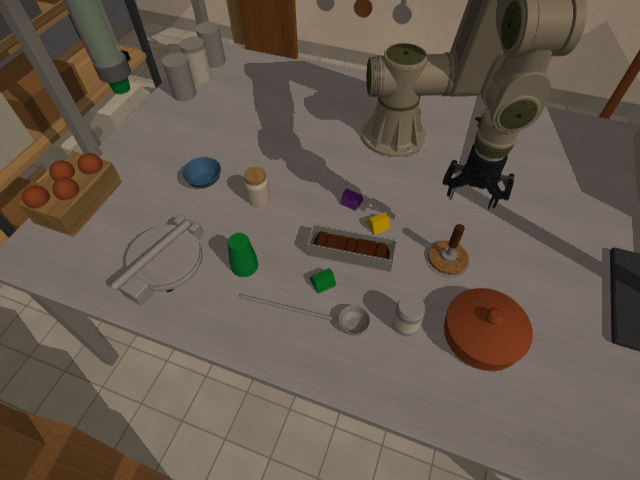

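The final view shows the tamper upright in the middle of its trivet (450,255), the five blocks level in the bin (350,246), and the bystanders where they were. Handing in.

```bash
python3 -c "
from rig import job
print(job.finish_job())"
```

```text
the job is handed in; nothing more can be done
None
```

I pressed block2 and block4 down to the bin floor, bedding each with about 16 N, and all five tops read level. The tamper stands upright and released at the centre of its trivet, nothing else was seen to move, and I handed the job in at about 20.5 s; no verdict came back.

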